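Roll the sample pot up the reader ramp and bar it in

TASK

Gently push the lying sample pot (blue cap) up the sloped gutter with the fingertips, over the crest and down against the reader's stop, so that it stays there and cannot roll back. Then push the red post of the keeper arm to swing the arm fully round behind the pot, as far as it goes. Only push: do not pinch or lift the pot, and leave the spare pot, marker, dish and weighing boat where they are.

Things in the scene. Friction and masses are not known exactly. Their poses are not given: they have to be found in the camera images.
- ramp: Fixed aluminium gutter on a grey base plate with a white reader housing at its upper end. Origin on the worktop, z up, x uphill towards the reader, y left looking uphill; numbers below are mm in this frame. Base x -140 to 157, y -73 to 57, z 0 to 8. Gutter y -36 to 36 inside, walls 5 thick, 12 above its floor. Housing x 118 to 155, y -43 to 43, up to z 84.
- lip (a point): Low end of the gutter: top edge middle of the black lip against which the pot starts (ramp frame x -127, z 30). The lip spans x -130 to -124 and ends 7 mm above the floor; beyond x -132 the end is open, so a finger fits behind the pot above the lip. From here the floor rises straight: z 22 at x -132 to z 50 at the crest, x 70 (8 degrees).
- crest (a point): Crest of the gutter floor, ramp frame x 70, y 0, z 50. Beyond it the floor falls at 8 degrees to the reader's black rubber stop, whose face is at x 114 (z 46 to 80).
- pot: Loose cylindrical sample pot, orange with white label and blue ribbed cap, 40 mm diameter, 64 mm long, about 0.12 kg, lying across the gutter. Origin: its centre; its y axis runs along its length, x and z turn as it rolls. It starts at rest against the lip (ramp frame x -110, z 45); left free on the slope it rolls back there.
- seat (a point): Where the pot's centre comes to rest against the reader's stop: ramp frame x 94, y 0, z 67 mm. Once its centre is past the crest (x 70) the pot rolls on to it by itself and stays.
- keeper (a joint): Steel keeper arm on a vertical pivot at ramp frame x 67, y -53; bar 10 mm wide, 85 mm from pivot to tip, z 64 to 75. Value in rad, growing clockwise from above: 0 = pointing downhill and 0.35 rad outward (away from the gutter), 0.35 = straight downhill, 1.92 (end stop) = straight across the gutter behind the seated pot. Starts at 0 to 0.3, stays where left (under 1 N at the post).
- post (a point): Near the top of the red upright post, 12 mm diameter, on the keeper arm, 75 mm from its pivot; the post stands from z 75 to 99 mm, this point is at z 93 mm. It is pushed from the side away from the gutter.
- spare_pot: Loose spare pot like the other but with a white cap, standing upright, 40 mm diameter, 64 mm tall, beside the ramp on its +y side. Origin: centre of its underside. Leave alone.
- green_marker: Loose marker pen with a green cap, 136 mm long, 13 mm thick, lying beside the ramp on its +y side. Origin: centre of its underside. Leave alone.
- dish: Loose round petri dish, 91 mm diameter, 16 mm tall. Origin: centre of its underside. Leave alone.
- boat: Loose white weighing boat, 60 x 85 x 20 mm, beside the ramp on its -y side. Origin: centre of its underside. Leave alone.

How it is judged:
By the outcome, as a careful person would: the job done as asked, in the order asked, and still so for the second after the job is handed in, with the robot touching nothing.
It also fails if it takes over 54 s, if anything falls off the work surface, if the arm or the gripper's body presses on something with over 40 N, if the wrist force passes 120 N, or if a joint passes its speed limit or range.

ROBOT

A 7-joint arm with a two-finger parallel gripper is mounted at the origin on a cart in front of the work surface, level with it; the furniture and walls round the work are solid. World frame = base frame: x ahead of the robot, y to its left, z up, the work surface at z = 0. Lengths are in m, angles in rad, forces in N, time in s.
With the tool pointing down it reaches from about 0.4 to 0.9 m from the base axis. Payload 5.5 kg.
Tool frame: the origin (TCP) lies between the finger pads, 19 mm behind the fingertips; this is the grasp point; z points along the fingers, y is the line along which they close (so a half turn about z gives the same grasp; the last joint's range is limited). The gripper opens to 85 mm and grips with 20 to 120 N. Pads are 22 mm wide; open, the fingers measure 114 mm over their backs; the gripper's body (76 mm by 85 mm) begins 54 mm behind the grasp point. The pads swing forward as they close: fully open they stand 13 mm farther back than shut.
Start: joints at [1.381, 0.501, -0.427, 1.55, 0.221, 1.138, -0.21], TCP at [0.284, -0.584, 0.25] pointing down, gripper open.
Joint ranges: [-2.88, 2.88], [-0.31, 2.03], [-1.54, 1.56], [0.2, 2.42], [-1.41, 4.55], [0.19, 2.02], [-2.57, 2.57]. Speed limits (rad/s): [2.57, 2.57, 3.14, 3.14, 3.14, 3.14, 3.14].

INTERFACE

Orientations are given as a 3x3 rotation matrix whose columns are the frame's x, y, z axes.
In Python, from bench import * gives the robot as it stands.
- The arm moves only by the tool send_rows, never from a script. Its argument "motion" is one flat list of numbers, 5 for each row, row after row: the shift along the tool's x, y, z as a fraction of full scale, then the turn about the tool's z as a fraction of full scale, then the opening, from -1 (shut) to 1 (fully open), so that 0 is half open. A call has 1 to 12 rows; each row is the pose to reach, as a shift and turn from the pose commanded when the call began, along the tool's axes at that moment; what a row does not reach only later rows make up. Full scale, the value 1, is 300 mm for a shift and pi/2 rad for a turn. A row lasts 1/10 s, in which the tool goes at most 50 mm and 8.59 degrees, less where a joint would pass 70% of its speed; a pose out of reach is approached as far as the arm can. A call with a number of a shift or a turn outside -1 to 1 is refused whole. A call with a gripper value outside its range is refused whole. The fingers move at their own pace and stop on an object; "squeeze" is the grip in N (left out, the last holds). Time passes only in rows, so rows that repeat a pose let the fingers close. It gives the time, the measured TCP pose, the force, the opening and the grip force at its end, in the units of the state.
- state(): the state, without advancing time (a new reading comes with each control period).
- grab_frame(name): name is "scene" or "top"; returns a dict with "color" (480x640x3 uint8, red, green, blue), "fx", "fy", "cx", "cy" (pixels), "k1" (the pictures are not rectified: a ray, as slopes to the right and down, at radius r is drawn at 1 + k1 r^2 times it, then the intrinsics apply), "xyz" and "attitude" of the camera in the world. Camera axes: x right, y up, looking along -z (the intrinsics and any distortion apply to the point x, -y, -z); pixel columns grow to the right and rows downward; lengths in m; the calibration is good to about 2 mm. A picture is of the moment at which its call begins. There is no depth.
- job_done(): hands the job in; it is judged then, once.
The state is a dict: "time": time; "joint_positions": joint angles; "dq": joint speeds; "effort": joint torques, N m; "tool_pos": TCP position; "ee_rot": TCP orientation; "force": force on the tool from outside, world axes, zero at the start; "ft_torque": the same for the moment, N m; "finger_gap": finger opening in m; "grasp_force": force on a finger pad.
Only numpy, scipy, OpenCV 4.12 (cv2) and the standard library are available. Lean on these libraries where they do the work, as an engineer would, in place of code of your own. Each camera call takes 0.05 s, during which the arm holds its last target. There are 200 camera calls.

## Working session

There is one attempt and no reset: what is moved stays moved. The work goes in short steps, Python scripts to look and compute and a tool call to move; the robot and the scene stay as the last step left them, time stands still between calls to the robot, and variables do not carry over. Pictures are saved under pics/ and viewed, at most 10 in all, crops included, and the job is handed in when it is done.

Besides the shell and the picture viewer there is one more tool, called after "Call:" as name(argument=value, ...) on one line, values as JSON. send_rows: Moves the arm, as the interface text tells. Its arguments: {"type":"object","properties":{"motion":{"type":"array"},"squeeze":{"type":"number"}},"required":["motion"]}

```bash
mkdir -p pics
python3 - <<'E'
from bench import *
import cv2
for n in("scene","top"):
    f=grab_frame(n); cv2.imwrite(f"pics/{n}0.png",f["color"][:,:,::-1]); print({k:f[k] for k in f if k!="color"})
s=state(); print(s["time"],s["tool_pos"],s["ee_rot"],s["finger_gap"])
E
```

```text
{'fx': 525.3380094110005, 'fy': 525.3380094110005, 'cx': 314.68337077868193, 'cy': 236.8884555387554, 'k1': 0.034003569412164154, 'xyz': array([-0.09079758,  0.59651333,  0.8115729 ]), 'attitude': array([[-0.60012559,  0.55699089, -0.57411708],
       [-0.79986195, -0.41034289,  0.43799494],
       [ 0.00837433,  0.72206638,  0.69177309]])}
{'fx': 602.461123270364, 'fy': 602.461123270364, 'cx': 318.1064172749935, 'cy': 242.06583634361616, 'k1': 0.003172270076141182, 'xyz': array([0.29045262, 0.13420992, 1.56128628]), 'attitude': array([[ 0.01510859,  0.98466101, -0.17382298],
       [-0.99980773,  0.01270422, -0.01493668],
       [-0.01249928,  0.17401523,  0.98466363]])}
0.1 [ 0.28406255 -0.58398559  0.24907024] [[ 8.99215361e-01  4.37505733e-01 -6.84187082e-04]
 [ 4.37506258e-01 -8.99213905e-01  1.62120539e-03]
 [ 9.40561146e-05 -1.75714892e-03 -9.99998452e-01]] 0.08547357616639843
```

View pics/top0.png

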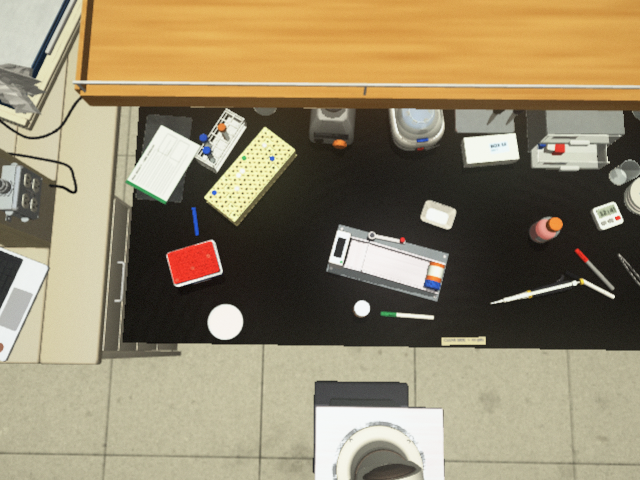

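View pics/scene0.png

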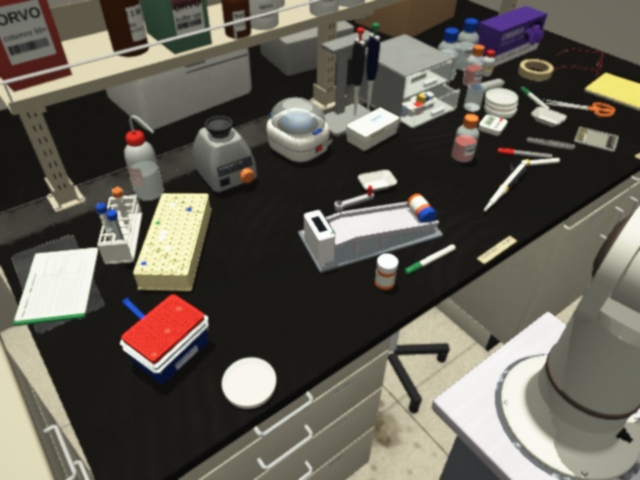

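Top view: ramp spans about px (327..448, 226..300), reader on the left, pot at (434,275) at the right end, red post at (403,240) on the far side. I'll take enlarged crops next.

Run:
```python
import cv2
a=cv2.imread("pics/top0.png")[215:311,318:458]; b=cv2.imread("pics/scene0.png")[180:275,290:450]
cv2.imwrite("pics/c1.png",cv2.resize(a,None,fx=5.7,fy=5.7,interpolation=2))
cv2.imwrite("pics/c2.png",cv2.resize(b,None,fx=5,fy=5,interpolation=2))
```

```text
(no output)
```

View pics/c1.png

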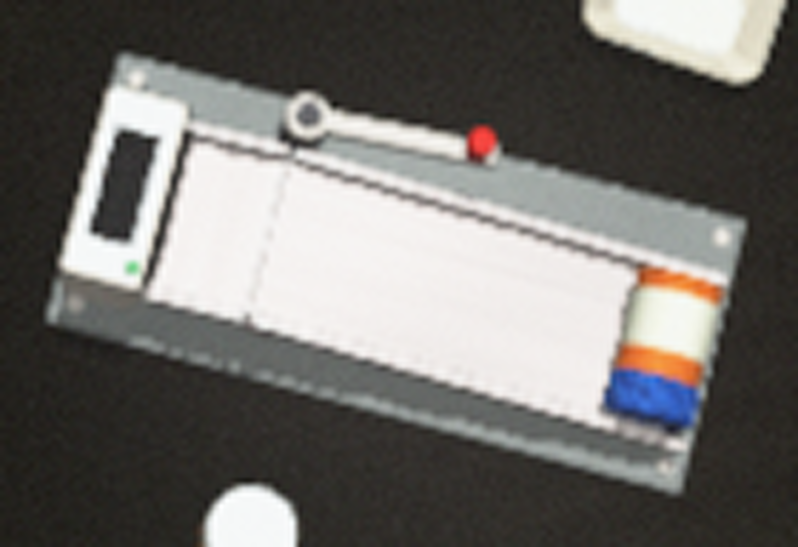

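View pics/c2.png

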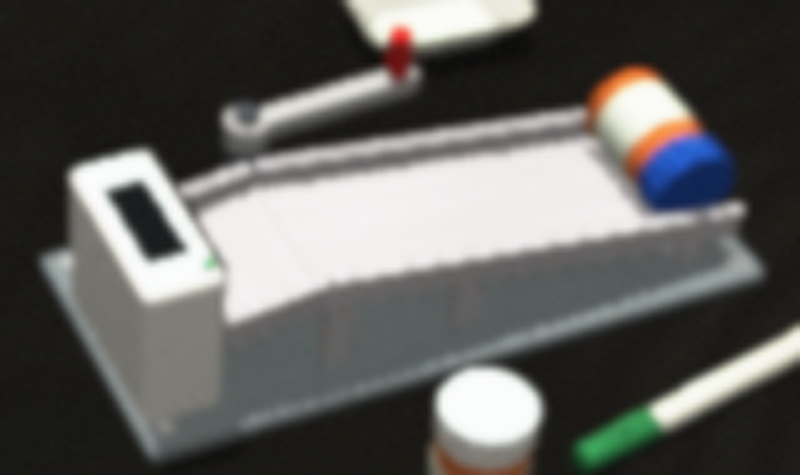

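Crops: base-plate corners in the top crop at (118,55), (48,322), (746,220), (682,492), and the post top at (483,135). In the scene crop the base corners are at (155,460), (765,270), (42,258), and the post top is at (400,32).

```bash
cat > h.py <<'E'
from bench import *
import numpy as np, json
def proj(f,P):
    c=(np.atleast_2d(P)-f["xyz"])@f["attitude"]; s=np.c_[c[:,0]/-c[:,2],-c[:,1]/-c[:,2]]
    s=s*(1+f["k1"]*(s**2).sum(1,keepdims=True)); return s*[f["fx"],f["fy"]]+[f["cx"],f["cy"]]
def R2(t): return np.array([[np.cos(t),-np.sin(t)],[np.sin(t),np.cos(t)]])
def r2w(p,P):  # ramp mm -> world m
    P=np.atleast_2d(P)/1000.; return np.c_[P[:,:2]@R2(p[2]).T+p[:2],P[:,2]]
def w2r(p,P): return np.r_[R2(p[2]).T@(np.array(P[:2])-p[:2]),P[2]]*1000
def tcp(): 
    p=json.load(open("fit.json")); s=state(); return p,s,w2r(p,s["tool_pos"])
def cmd(target,yaw=None):  # shift fractions from the measured pose, tool axes
    p,s,_=tcp(); d=r2w(p,target)[0]-s["tool_pos"]; return (s["ee_rot"].T@d)/.3
E
python3 - <<'E'
from h import *
from scipy.optimize import least_squares
T,S=grab_frame("top"),grab_frame("scene")
ct=[((157,-73,8),(118,55)),((157,57,8),(48,322)),((-140,-73,8),(746,220)),((-140,57,8),(682,492)),((155,-43,84),(110,82)),((118,-43,84),(188,100)),((118,43,84),(140,290)),((155,43,84),(60,272))]
cs=[((157,57,8),(155,460)),((-140,57,8),(765,270)),((157,-73,8),(42,258)),((118,43,84),(220,277)),((155,43,84),(150,302)),((155,-43,84),(70,170)),((118,-43,84),(150,152))]
u=lambda a,s,o:(np.array(a,float)+.5)/s-.5+o
At,ut=np.array([c[0] for c in ct]),u([c[1] for c in ct],5.7,[318,215])
As,us=np.array([c[0] for c in cs]),u([c[1] for c in cs],5,[290,180])
def post(q,z): a=q-.35; return (67-75*np.cos(a),-53+75*np.sin(a),z)
def res(v): return np.r_[(proj(T,r2w(v,At))-ut).ravel(),(proj(S,r2w(v,As))-us).ravel(),
  (proj(T,r2w(v,post(v[3],99)))-u((483,135),5.7,[318,215])).ravel(),(proj(S,r2w(v,post(v[3],99)))-u((400,32),5,[290,180])).ravel()]
r=least_squares(res,[.5,0,1.4,.15],loss="soft_l1"); print(r.x,np.round(res(r.x).reshape(-1,2),1).tolist())
json.dump(list(r.x),open("fit.json","w"))
s=state(); _,_,t=tcp(); print("tcp ramp",t,"yaw x",np.degrees(np.arctan2(s["ee_rot"][1,0],s["ee_rot"][0,0])),"ramp yaw",np.degrees(r.x[2]))
print(r2w(r.x,[[-175,0,150],[-141,0,52],[60,0,77]]), cmd((-175,0,150)))
E
```

```text
[ 0.50459722 -0.02793573  1.32214934  0.26716079] [[-0.3, -0.4], [-0.8, 0.2], [-0.1, -0.5], [-0.3, 0.1], [-0.6, 0.2], [0.0, 0.8], [-0.3, 0.5], [-0.7, -0.2], [0.1, -1.0], [0.7, -0.1], [-0.1, -0.3], [2.8, -0.2], [-0.1, -0.4], [-0.1, -0.4], [0.1, -1.1], [-0.4, 0.3], [0.2, -0.9]]
tcp ramp [-593.35551442   76.77273333  249.33939022] yaw x 25.94651045112888 ramp yaw 75.75357691830816
[[ 0.46153098 -0.19755383  0.15      ]
 [ 0.46989814 -0.16459946  0.052     ]
 [ 0.51936279  0.03021904  0.077     ]] [ 1.09543911 -0.89968195  0.33227166]
```

Call:
send_rows(motion=[0.9,-0.74,0.05,-0.553,-0.4,0.9,-0.74,0.05,-0.553,-0.4,0.9,-0.74,0.05,-0.553,-0.4,0.9,-0.74,0.05,-0.553,-0.4,0.9,-0.74,0.05,-0.553,-0.4,0.9,-0.74,0.05,-0.553,-0.4,0.9,-0.74,0.05,-0.553,-0.4,0.9,-0.74,0.05,-0.553,-0.4,0.9,-0.74,0.05,-0.553,-0.4])

```text
time: 1.1
tool_pos: [0.4305, -0.2655, 0.2351]
ee_rot: [[0.243, 0.97, -0.0], [0.97, -0.243, -0.0], [-0.0, 0.0, -1.0]]
force: [0.2, -0.7, -0.0]
finger_gap: 0.0257
grasp_force: 0.0
```

```bash
cat > p.py <<'E'
from h import *
import sys
_,s,t=tcp(); p=_
print(s["time"],"ramp",t.round(1),"yaw err deg",np.degrees(np.arctan2(s["ee_rot"][1,0],s["ee_rot"][0,0])-p[2]).round(2),"gap",s["finger_gap"],"F",R2(p[2]).T@s["force"][:2],s["force"][2],s["joint_positions"].round(2) if hasattr(s["joint_positions"],"round") else s["joint_positions"])
for a in sys.argv[1:]: print(a,cmd([float(x) for x in a.split(",")]).round(4))
E
python3 p.py -- -175,0,150 -175,0,54 2>/dev/null || python3 p.py " -175,0,150" " -175,0,54"
```

```text
1.1 ramp [-248.5   13.3  235.1] yaw err deg 0.16 gap 0.02568677100877405 F [-0.59878866 -0.327025  ] -0.024919457671477158 [ 1.14  0.31 -0.75  1.92  0.25  1.01  0.03]
1.1 ramp [-248.5   13.3  235.1] yaw err deg 0.16 gap 0.02568677100877405 F [-0.59878866 -0.327025  ] -0.024919457671477158 [ 1.14  0.31 -0.75  1.92  0.25  1.01  0.03]
 -175,0,150 [0.245  0.045  0.2837]
 -175,0,54 [0.2451 0.045  0.6037]
```

Call:
send_rows(motion=[0.235,0.044,0.2,0,-0.4,0.235,0.044,0.2,0,-0.4,0.235,0.044,0.35,0,-0.4,0.235,0.044,0.5,0,-0.4,0.235,0.044,0.57,0,-0.4,0.235,0.044,0.59,0,-0.4,0.235,0.044,0.604,0,-0.4,0.235,0.044,0.604,0,-0.4])

```text
time: 1.9
tool_pos: [0.4607, -0.2028, 0.0544]
ee_rot: [[0.248, 0.969, 0.001], [0.969, -0.248, -0.001], [-0.0, 0.001, -1.0]]
force: [-0.0, 0.1, 0.3]
finger_gap: 0.0259
grasp_force: 0.0
```

```bash
python3 p.py " -145,0,54"
python3 - <<'E'
from h import *
import cv2
S=grab_frame("scene"); T=grab_frame("top")
a=cv2.resize(S["color"][140:260,330:490],None,fx=4,fy=4,interpolation=2)
b=cv2.resize(T["color"][215:315,370:490],None,fx=4,fy=4,interpolation=2)
cv2.imwrite("pics/d1.png",cv2.resize(np.hstack([a[:400],b[:400]]),None,fx=.7,fy=.7)[:,:,::-1])
E
```

```text
1.9 ramp [-180.2   -0.5   54.4] yaw err deg -0.12 gap 0.025932648417260472 F [0.07632929 0.06342801] 0.3298155066358328 [ 0.85  0.59 -0.6   2.04  0.53  0.67 -0.35]
 -145,0,54 [ 0.1175 -0.0019  0.0012]
```

View pics/d1.png

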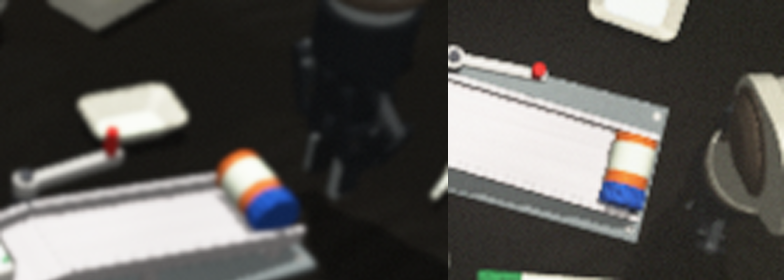

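Call:
send_rows(motion=[0.03,-0.002,0.004,0,-0.4,0.06,-0.002,0.008,0,-0.4,0.09,-0.002,0.008,0,-0.4,0.11,-0.002,0.008,0,-0.4,0.12,-0.002,0.008,0,-0.4,0.13,-0.002,0.008,0,-0.4,0.14,-0.002,0.007,0,-0.4,0.15,-0.002,0.006,0,-0.4,0.16,-0.002,0.005,0,-0.4,0.17,-0.002,0.003,0,-0.4])

```text
time: 3.0
tool_pos: [0.4723, -0.1521, 0.053]
ee_rot: [[0.247, 0.969, -0.0], [0.969, -0.247, -0.0], [-0.0, 0.0, -1.0]]
force: [-0.6, -0.8, 0.8]
finger_gap: 0.0256
grasp_force: 0.5
```

```bash
python3 p.py " -110,0,56.5"
```

```text
3.0 ramp [-128.3    0.8   53. ] yaw err deg -0.06 gap 0.025550845338688538 F [-0.90009265  0.42423652] 0.8172612954737627 [ 0.75  0.58 -0.6   2.06  0.53  0.66 -0.46]
 -110,0,56.5 [ 0.0609  0.0026 -0.0118]
```

Call:
send_rows(motion=[0.0133,0.001,-0.002,0,-0.4,0.03,0.002,-0.004,0,-0.4,0.0467,0.002,-0.0065,0,-0.4,0.0633,0.002,-0.009,0,-0.4,0.08,0.002,-0.0112,0,-0.4,0.0967,0.002,-0.0135,0,-0.4,0.1133,0.002,-0.016,0,-0.4,0.13,0.002,-0.018,0,-0.4,0.1467,0.002,-0.0205,0,-0.4,0.1633,0.002,-0.023,0,-0.4,0.18,0.002,-0.025,0,-0.4,0.1967,0.002,-0.0275,0,-0.4])

```text
time: 4.2
tool_pos: [0.4875, -0.0947, 0.0612]
ee_rot: [[0.247, 0.969, -0.0], [0.969, -0.247, -0.0], [-0.0, -0.0, -1.0]]
force: [-0.1, -1.0, 1.5]
finger_gap: 0.0257
grasp_force: 0.5
```

```bash
python3 p.py "0,0,72"
python3 - <<'E'
from h import *
import cv2
S=grab_frame("scene"); T=grab_frame("top")
a=cv2.resize(S["color"][140:260,310:470],None,fx=4,fy=4,interpolation=2)
b=cv2.resize(T["color"][215:315,320:470],None,fx=4,fy=4,interpolation=2)
cv2.imwrite("pics/d2.png",cv2.resize(np.hstack([a[:400],b[:400]]),None,fx=.64,fy=.64)[:,:,::-1])
E
```

```text
4.2 ramp [-68.9   0.2  61.2] yaw err deg -0.04 gap 0.025694723800127946 F [-0.98603885 -0.10074315] 1.4869124956769855 [ 0.64  0.57 -0.62  2.05  0.52  0.68 -0.57]
0,0,72 [ 0.2297  0.0004 -0.036 ]
```

View pics/d2.png

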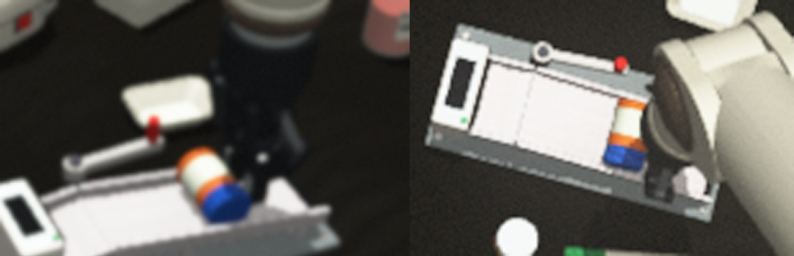

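The pot rides squarely ahead of the fingertips, so I'm continuing at the same slope.

Call:
send_rows(motion=[0.0167,0,-0.0024,0,-0.4,0.0333,0,-0.0048,0,-0.4,0.05,0,-0.007,0,-0.4,0.0667,0,-0.0094,0,-0.4,0.0833,0,-0.0117,0,-0.4,0.1,0,-0.014,0,-0.4,0.1167,0,-0.0164,0,-0.4,0.1333,0,-0.0187,0,-0.4,0.15,0,-0.021,0,-0.4,0.1667,0,-0.0234,0,-0.4,0.1833,0,-0.0257,0,-0.4,0.2,0,-0.028,0,-0.4])

```text
time: 5.5
tool_pos: [0.5023, -0.0365, 0.0696]
ee_rot: [[0.247, 0.969, 0.0], [0.969, -0.247, 0.0], [0.0, 0.0, -1.0]]
force: [-0.2, -0.5, 1.1]
finger_gap: 0.0255
grasp_force: 0.6
```

```bash
python3 p.py "36,0,77"
```

```text
5.5 ramp [-8.9  0.1 69.6] yaw err deg -0.04 gap 0.025470366172030523 F [-0.50441234  0.07419264] 1.0794191529118815 [ 0.53  0.56 -0.63  2.03  0.51  0.7  -0.67]
36,0,77 [ 0.1496  0.0003 -0.0246]
```

Call:
send_rows(motion=[0.0133,0,-0.002,0,-0.4,0.0267,0,-0.004,0,-0.4,0.04,0,-0.0058,0,-0.4,0.0533,0,-0.0077,0,-0.4,0.0667,0,-0.0096,0,-0.4,0.08,0,-0.0116,0,-0.4,0.0933,0,-0.0135,0,-0.4,0.1067,0,-0.0155,0,-0.4,0.12,0,-0.0174,0,-0.4,0.1333,0,-0.0193,0,-0.4])

```text
time: 6.5
tool_pos: [0.5121, 0.0022, 0.0754]
ee_rot: [[0.247, 0.969, -0.0], [0.969, -0.247, 0.0], [-0.0, -0.0, -1.0]]
force: [-0.2, -0.8, 0.9]
finger_gap: 0.0258
grasp_force: 0.6
```

Call:
send_rows(motion=[0.01,0,-0.002,0,-0.4,0.02,0,-0.003,0,-0.4,0.03,0,-0.004,0,-0.4,0.04,0,-0.004,0,-0.4,0.05,0,-0.004,0,-0.4,0.06,0,-0.004,0,-0.4,0.07,0,-0.004,0,-0.4,0.07,0,-0.004,0,-0.4])

```text
time: 7.3
tool_pos: [0.5174, 0.0228, 0.0766]
ee_rot: [[0.246, 0.969, 0.0], [0.969, -0.246, 0.0], [0.0, 0.0, -1.0]]
force: [-1.0, 0.5, 0.3]
finger_gap: 0.0258
grasp_force: 0.0
```

```bash
python3 p.py "60,0,77"
python3 - <<'E'
from h import *
import cv2
S=grab_frame("scene"); T=grab_frame("top")
a=cv2.resize(S["color"][150:270,290:450],None,fx=4,fy=4,interpolation=2)
b=cv2.resize(T["color"][215:315,320:470],None,fx=4,fy=4,interpolation=2)
cv2.imwrite("pics/d3.png",cv2.resize(np.hstack([a[:400],b[:400]]),None,fx=.64,fy=.64)[:,:,::-1])
E
```

```text
7.3 ramp [52.4  0.1 76.6] yaw err deg 0.0 gap 0.025775997683427712 F [0.27328784 1.10872832] 0.2536662970580269 [ 0.42  0.57 -0.64  2.    0.51  0.73 -0.78]
60,0,77 [ 0.0255  0.0004 -0.0014]
```

View pics/d3.png

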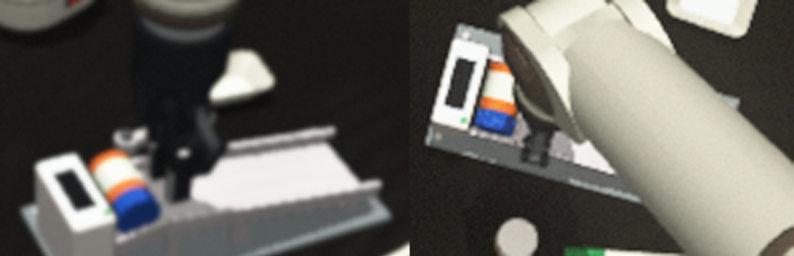

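The pot sits against the stop, level with the reader face, and the fingers are free of it. Next I withdraw, shut the gripper and go round to the outer side of the post.

Call:
send_rows(motion=[-0.05,0,0,0,-0.4,-0.05,0,-0.12,0,-0.4,-0.05,0,-0.245,0,-0.4,-0.1,0.1,-0.245,0,-1,-0.2,0.22,-0.245,0,-1,-0.2,0.333,-0.245,0,-1,-0.2,0.333,-0.245,0,-1,-0.2,0.333,-0.16,0,-1,-0.2,0.333,-0.08,0,-1,-0.2,0.333,-0.08,0,-1])

```text
time: 8.4
tool_pos: [0.5955, -0.0615, 0.0972]
ee_rot: [[0.247, 0.969, -0.007], [0.969, -0.247, 0.0], [-0.001, -0.007, -1.0]]
force: [-1.1, -0.4, -0.5]
finger_gap: 0.0001
grasp_force: 0.0
```

```bash
python3 p.py "-8,-85,100"
python3 - <<'E'
from h import *
p,s,t=tcp()
for q in np.r_[p[3],np.arange(.4,1.93,.1),1.92]:
    a=q-.35; P=np.array([67-75*np.cos(a),-53+75*np.sin(a)]); n=np.array([np.sin(a),np.cos(a)])
    c=np.array([np.clip(20*n[0],-11,11),min(14.5,20*n[1])])
    f=P-6*n-c; d=cmd((*f,100)); print(round(q,2),f.round(1),d.round(3))
import cv2
S=grab_frame("scene"); T=grab_frame("top")
a=cv2.resize(S["color"][150:270,290:450],None,fx=4,fy=4,interpolation=2)
b=cv2.resize(T["color"][190:300,320:470],None,fx=4,fy=4,interpolation=2)
cv2.imwrite("pics/d4.png",cv2.resize(np.hstack([a[:400],b[:400]]),None,fx=.64,fy=.64)[:,:,::-1])
E
```

```text
8.4 ramp [-10.1 -96.4  97.2] yaw err deg -0.05 gap 0.00010301523169480802 F [-0.63736843  0.99105513] -0.5049611001101737 [ 0.53  0.66 -0.63  1.78  0.49  0.87 -0.58]
-8,-85,100 [ 0.0071 -0.038  -0.009 ]
0.27 [ -5.6 -79.7] [ 0.015 -0.056 -0.009]
0.4 [ -9.2 -69.7] [ 0.003 -0.089 -0.009]
0.5 [-11.  -62.2] [-0.003 -0.114 -0.008]
0.6 [-12.1 -54.8] [-0.007 -0.139 -0.008]
0.7 [-12.4 -47.4] [-0.008 -0.163 -0.008]
0.8 [-11.8 -40.3] [-0.006 -0.187 -0.008]
0.9 [-10.5 -33.4] [-0.002 -0.21  -0.008]
1.0 [ -7.3 -26.9] [ 0.009 -0.232 -0.008]
1.1 [ -3.  -20.8] [ 0.024 -0.252 -0.007]
1.2 [  2.  -13.8] [ 0.04  -0.275 -0.007]
1.3 [ 7.5 -7.1] [ 0.058 -0.298 -0.007]
1.4 [13.5 -0.9] [ 0.078 -0.318 -0.007]
1.5 [19.9  4.8] [ 0.1   -0.338 -0.007]
1.6 [26.7 10. ] [ 0.122 -0.355 -0.007]
1.7 [33.7 14.5] [ 0.146 -0.37  -0.007]
1.8 [41.  18.3] [ 0.17  -0.383 -0.007]
1.9 [48.4 21.4] [ 0.195 -0.393 -0.007]
1.92 [49.9 22. ] [ 0.2   -0.395 -0.007]
```

View pics/d4.png

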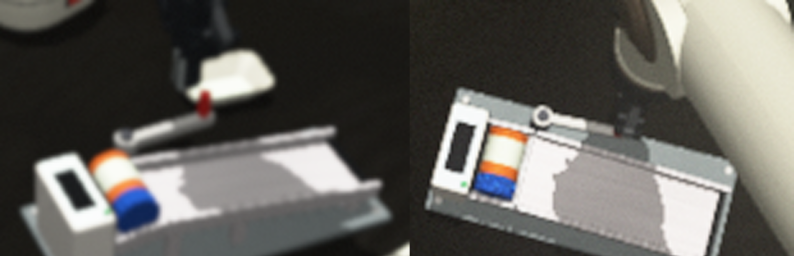

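The post is between the shut fingers and the gutter, as wanted. I'll make contact with the post and begin the swing.

Call:
send_rows(motion=[0.005,-0.02,0,0,-1,0.01,-0.04,0,0,-1,0.005,-0.06,0,0,-1,0,-0.08,0,0,-1,-0.005,-0.1,0,0,-1,-0.01,-0.12,0,0,-1,-0.013,-0.14,0,0,-1,-0.014,-0.16,0,0,-1,-0.014,-0.175,0,0,-1,-0.014,-0.175,0,0,-1])

```text
time: 9.5
tool_pos: [0.5463, -0.0517, 0.1004]
ee_rot: [[0.246, 0.969, -0.001], [0.969, -0.246, -0.0], [-0.001, -0.001, -1.0]]
force: [0.0, 0.0, 0.3]
finger_gap: -0.0003
grasp_force: 0.0
```

```bash
cat > q.py <<'E'
from h import *
p,s,t=tcp()
for q in np.r_[np.arange(.7,1.93,.1),1.92]:
    a=q-.35; P=np.array([67-75*np.cos(a),-53+75*np.sin(a)]); n=np.array([np.sin(a),np.cos(a)])
    c=np.array([np.clip(20*n[0],-11,11),min(14.5,20*n[1])])
    f=P-6*n-c; d=cmd((*f,100)); print(round(q,2),f.round(1),d.round(3))
E
python3 p.py; python3 q.py
```

```text
9.5 ramp [-12.8 -46.3 100.4] yaw err deg -0.02 gap -0.0003261254669771836 F [ 0.05392595 -0.01914136] 0.3099723029408565 [ 0.56  0.58 -0.65  1.91  0.48  0.81 -0.6 ]
0.7 [-12.4 -47.4] [0.001 0.004 0.001]
0.8 [-11.8 -40.3] [ 0.003 -0.02   0.001]
0.9 [-10.5 -33.4] [ 0.007 -0.043  0.001]
1.0 [ -7.3 -26.9] [ 0.018 -0.065  0.001]
1.1 [ -3.  -20.8] [ 0.033 -0.085  0.001]
1.2 [  2.  -13.8] [ 0.049 -0.108  0.001]
1.3 [ 7.5 -7.1] [ 0.067 -0.13   0.001]
1.4 [13.5 -0.9] [ 0.087 -0.151  0.001]
1.5 [19.9  4.8] [ 0.109 -0.17   0.001]
1.6 [26.7 10. ] [ 0.131 -0.187  0.001]
1.7 [33.7 14.5] [ 0.155 -0.203  0.001]
1.8 [41.  18.3] [ 0.179 -0.215  0.001]
1.9 [48.4 21.4] [ 0.204 -0.226  0.001]
1.92 [49.9 22. ] [ 0.209 -0.228  0.001]
```

```bash
cat > k.py <<'E'
from h import *
from scipy.optimize import least_squares
p=json.load(open("fit.json")); S=grab_frame("scene")
c=S["color"].astype(int); m=(c[...,0]>110)&(c[...,1]<60)&(c[...,2]<60); m[:150]=0; m[270:]=0; m[:,:300]=0; m[:,450:]=0
v,u=np.nonzero(m); uv=np.array([u.mean(),v.mean()]); print(len(u),uv)
r=lambda q:(proj(S,r2w(p,(67-75*np.cos(q[0]-.35),-53+75*np.sin(q[0]-.35),90)))[0]-uv)
o=least_squares(r,[.8]); print("q",o.x,"res",r(o.x))
E
python3 k.py
```

```text
21 [367.33333333 198.52380952]
q [0.67935379] res [ 6.98168005 -1.61417152]
```

```bash
cat >> k.py <<'E'
print(sorted(zip(u.tolist(),v.tolist())))
E
python3 k.py
python3 - <<'E'
from h import *
p=json.load(open("fit.json"));S=grab_frame("scene")
for q in (.5,.7,.9):print(q,[proj(S,r2w(p,(67-75*np.cos(q-.35),-53+75*np.sin(q-.35),z)))[0].round(1) for z in (75,99)])
E
```

```text
21 [367.61904762 197.95238095]
q [0.64090107] res [ 6.47441967 -1.88991521]
[(325, 213), (328, 210), (330, 209), (372, 195), (373, 194), (373, 195), (373, 196), (373, 197), (374, 194), (374, 195), (374, 196), (374, 197), (374, 198), (375, 194), (375, 195), (375, 196), (375, 197), (375, 198), (376, 195), (376, 196), (376, 197)]
0.5 [array([372.3, 198.3]), array([373.2, 189.8])]
0.7 [array([373.8, 202.7]), array([374.8, 194.1])]
0.9 [array([374. , 207.2]), array([375. , 198.6])]
```

Without the stray pot pixels, the post is at (374,196), so q ≈ 0.7. The keeper is following the finger, so I'm continuing the arc.

Call:
send_rows(motion=[0.002,-0.01,0,0,-1,0.003,-0.025,0,0,-1,0.007,-0.045,0,0,-1,0.018,-0.066,0,0,-1,0.033,-0.086,0,0,-1,0.049,-0.108,0,0,-1,0.067,-0.13,0,0,-1,0.087,-0.151,0,0,-1,0.109,-0.17,0,0,-1,0.12,-0.18,0,0,-1,0.131,-0.187,0,0,-1])

```text
time: 10.75
tool_pos: [0.5022, 0.0007, 0.1005]
ee_rot: [[0.246, 0.969, -0.0], [0.969, -0.246, -0.0], [-0.0, -0.0, -1.0]]
force: [0.2, -1.1, 0.0]
finger_gap: 0.0002
grasp_force: 0.4
```

```bash
sed -i 's/:,:300/:,:335/' k.py; python3 p.py; python3 q.py|tail -5; python3 k.py
```

```text
10.75 ramp [ 27.2   9.4 100.5] yaw err deg -0.0 gap 0.00017901703428323452 F [-1.0247817  -0.44781995] 0.016327110577147516 [ 0.5   0.51 -0.68  2.03  0.46  0.76 -0.71]
1.6 [26.7 10. ] [-0.002 -0.002  0.002]
1.7 [33.7 14.5] [ 0.022 -0.017  0.002]
1.8 [41.  18.3] [ 0.046 -0.03   0.002]
1.9 [48.4 21.4] [ 0.071 -0.04   0.002]
1.92 [49.9 22. ] [ 0.076 -0.042  0.002]
32 [364.09375 215.46875]
q [1.60390835] res [0.19144617 0.31842792]
[(362, 213), (362, 214), (362, 219), (362, 220), (362, 221), (363, 212), (363, 213), (363, 214), (363, 215), (363, 216), (363, 217), (364, 212), (364, 213), (364, 214), (364, 215), (364, 216), (364, 217), (365, 211), (365, 212), (365, 213), (365, 214), (365, 215), (365, 216), (365, 217), (365, 218), (365, 219), (365, 220), (365, 221), (366, 213), (366, 214), (366, 215), (366, 216)]
```

Call:
send_rows(motion=[0.011,-0.01,0,0,-1,0.022,-0.018,0,0,-1,0.034,-0.024,0,0,-1,0.046,-0.031,0,0,-1,0.058,-0.036,0,0,-1,0.066,-0.039,0,0,-1,0.07,-0.041,0,0,-1,0.073,-0.042,0,0,-1,0.073,-0.042,0,0,-1])

```text
time: 11.7
tool_pos: [0.4959, 0.0248, 0.1006]
ee_rot: [[0.247, 0.969, 0.0], [0.969, -0.247, 0.0], [0.0, -0.0, -1.0]]
force: [0.4, 0.2, -0.2]
finger_gap: 0.0003
grasp_force: 0.0
```

```bash
python3 p.py; python3 k.py|head -2
```

```text
11.7 ramp [ 48.9  21.4 100.6] yaw err deg -0.03 gap 0.0002601232095612019 F [ 0.27387854 -0.29793167] -0.1967224139990551 [ 0.46  0.51 -0.68  2.04  0.46  0.75 -0.76]
28 [355.28571429 219.57142857]
q [1.90883588] res [0.01562844 0.05409667]
```

Nearly there, so I'm creeping on 1 mm per row until it meets the end stop.

Call:
send_rows(motion=[0.0033,0,0,0,-1,0.0067,0,0,0,-1,0.01,0,0,0,-1,0.01,0,0,0,-1])

```text
time: 12.15
tool_pos: [0.4962, 0.0267, 0.1004]
ee_rot: [[0.247, 0.969, -0.001], [0.969, -0.247, -0.001], [-0.001, -0.001, -1.0]]
force: [-1.3, -3.6, 1.4]
finger_gap: 0.0001
grasp_force: 1.8
```

```bash
python3 p.py; python3 k.py|head -2
```

```text
12.15 ramp [ 50.8  21.6 100.4] yaw err deg -0.07 gap 6.992647422367789e-05 F [-3.81606145  0.41244754] 1.423745691928985 [ 0.45  0.51 -0.68  2.04  0.46  0.75 -0.77]
27 [354.51851852 220.03703704]
q [1.93410898] res [-0.04828862 -0.18008239]
```

Call:
send_rows(motion=[0.0033,0,0,0,-1,0.0067,0,0,0,-1,0.0067,0,0,0,-1])

```text
time: 12.5
tool_pos: [0.4963, 0.0269, 0.1004]
ee_rot: [[0.248, 0.969, -0.002], [0.969, -0.248, -0.003], [-0.004, -0.001, -1.0]]
force: [-3.1, -7.9, 3.6]
finger_gap: 0.0001
grasp_force: 4.1
```

Call:
send_rows(motion=[-0.03,0,0,0,-1,-0.1,0,0,0,-1,-0.15,0,-0.1,0,-1,-0.15,0,-0.25,0,-1,-0.3,0,-0.4,0,-1,-0.45,0,-0.5,0,-1,-0.6,0,-0.5,0,-1,-0.7,0,-0.5,0,-1,-0.7,0,-0.5,0,-1,-0.7,0,-0.5,0,-1])

```text
time: 13.5
tool_pos: [0.4454, -0.1746, 0.2506]
ee_rot: [[0.249, 0.968, 0.001], [0.968, -0.249, 0.001], [0.001, 0.001, -1.0]]
force: [-0.3, 0.2, -0.4]
finger_gap: -0.0001
grasp_force: 0.0
```

```bash
python3 p.py; python3 k.py|head -2
python3 - <<'E'
from h import *
import cv2
S=grab_frame("scene"); T=grab_frame("top")
a=cv2.resize(S["color"][150:270,290:450],None,fx=4,fy=4,interpolation=2)
b=cv2.resize(T["color"][190:320,320:470],None,fx=4,fy=4,interpolation=2)
cv2.imwrite("pics/d5.png",cv2.resize(np.hstack([a[:480],b[:480]]),None,fx=.64,fy=.64)[:,:,::-1])
E
```

```text
13.5 ramp [-156.7   21.3  250.6] yaw err deg -0.17 gap -0.00011359437771842256 F [0.12666979 0.35444676] -0.37393434624496474 [ 0.99  0.23 -0.76  1.96  0.18  1.02 -0.1 ]
18 [354.05555556 220.61111111]
q [1.95121842] res [-0.15404971 -0.60558487]
```

View pics/d5.png

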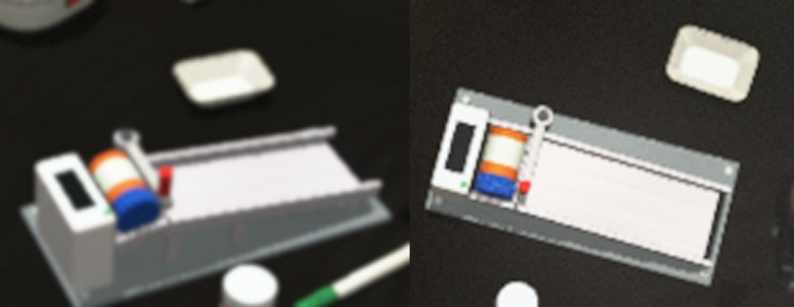

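The pot is seated against the stop, the keeper lies straight across behind it at its end stop, and the other items haven't moved. The arm is clear.

```bash
python3 -c "
from bench import *
print(job_done())"
```

```text
the job is handed in; nothing more can be done
None
```

The pot is seated against the reader's stop, the keeper arm is swung fully round behind it to its end stop, and I handed the job in at about 13.6 s of the 54 s, with the robot clear of everything.

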